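Stir the tumbling pellets and hold the tumbler lid open

ROBOT

A 6-joint arm with a two-finger parallel gripper is mounted at the origin on a cart in front of the work surface, level with it; the furniture and walls round the work are solid. World frame = base frame: x ahead of the robot, y to its left, z up, the work surface at z = 0. Lengths are in m, angles in rad, forces in N, time in s.
With the tool pointing down it reaches from about 0.3 to 0.75 m from the base axis. Payload 8.5 kg.
Tool frame: the origin (TCP) lies between the finger pads; the fingertips stand 22 mm ahead of it and the grasp point (between the pads) lies 3 mm ahead of it; z points along the fingers, y is the line along which they close (so a half turn about z gives the same grasp; the last joint's range is limited). The gripper opens to 88 mm and grips with 3 to 60 N. Pads are 18 mm wide; open, the fingers measure 123 mm over their backs; the gripper's body (75 mm by 187 mm) begins 45 mm behind the grasp point.
Start: joints at [1.038, 0.381, 1.297, -0, 1.464, -0.215], TCP at [0.172, 0.522, 0.261] pointing down, gripper open.
Joint ranges: [-3.11, 3.11], [-0.89, 2.33], [0.22, 2.48], [-1.42, 4.56], [0.17, 2.85], [-2.88, 2.88]. Speed limits (rad/s): [2.39, 2.39, 3.14, 3.14, 3.14, 3.14].

INTERFACE

Orientations are given as a rotation vector (axis times angle).
In Python, from workcell import status, eyes, order gives the robot as it stands.
- The arm moves only by the shell command python3 -m jog 'ROWS' [FORCE]. ROWS is JSON, a list of rows, each a list of 7 numbers: the shift along the tool's x, y, z scaled (see below), then the turn, a rotation vector about the tool's x, y, z scaled (see below), then the opening, from -1 (shut) to 1 (fully open), so that 0 is half open. A call has 1 to 5 rows; each row shifts and turns the commanded pose from where the row before left it, along the tool's axes as they then stand; what a row does not reach is not made up. The controller multiplies each number of a shift by 0.02 m and each number of a turn by 0.1 rad. A row lasts 1/8 s, in which the tool goes at most 62.5 mm and 10.7 degrees, less where a joint would pass 70% of its speed; a pose out of reach is approached as far as the arm can. A call with a number of a shift or a turn outside -1 to 1 is refused whole. A call with a gripper value outside its range is refused whole. The fingers move at their own pace and stop on an object; FORCE is the grip in N (left out, the last holds). Time passes only in rows, so rows that do not move let the fingers close. It gives the time, the measured TCP pose, the force, the opening and the grip force at its end, in the units of the state.
- status.observe(): the state, without advancing time (a new reading comes with each control period).
- eyes.snapshot(name): name is "scene" or "top"; returns the picture (480x640x3 uint8, blue, green, red); there is no depth.
- eyes.calibration(name): a dict with "K" (3x3 intrinsics, pixels), "R" (3x3) and "t" (3): a world point X has camera coordinates R X + t. Camera axes: x right, y down, z forward; pixel columns grow to the right and rows downward; lengths in m; the calibration is good to about 2 mm. A picture is of the moment at which its call begins. calibration takes no time and is no camera call.
- order.finish_job(): hands the job in; it is judged then, once.
The state is a dict: "time": time; "q": joint angles; "joint_vel": joint speeds; "tau": joint torques, N m; "tcp_pos": TCP position; "tool_rot": TCP orientation; "ft_force": force on the tool from outside, world axes, zero at the start; "torque": the same for the moment, N m; "width": finger opening in m; "gripper_force": force on a finger pad.
Only numpy, scipy, OpenCV 4.12 (cv2) and the standard library are available. Lean on these libraries where they do the work, as an engineer would, in place of code of your own. Each camera call takes 0.05 s, during which the arm holds its last target. There are 200 camera calls.

TASK

Take the wooden rod from its stand and stir the pellets in the round tub with it until most of them have clearly changed place, spilling none, then put the rod back upright in the hole of its stand. Then raise the lid of the grey tumbler box by its handle to 45 degrees and keep holding it there, so that I can tip the pellets in: finish while still holding the lid, which would fall shut if let go. Leave the other things on the bench where they are.

Things in the scene. Friction and masses are not known exactly. Their poses are not given: they have to be found in the camera images.
- rod: wooden stirring rod, 178 mm long, standing upright in the stand at the start: a round shank 14 mm thick and 125 mm long below, and a thicker round handle, 22 mm thick, from 126 to 172 mm up. Origin: centre of its lower end; z runs up along the rod to the handle. 35 to 60 g.
- stand: dark wooden block 70x70x50 mm, fixed to the worktop, with one upright round hole in its middle, 18 mm wide, 45 mm deep, with a 3 mm chamfer at the mouth. Origin: centre of the underside; z up, so the hole's floor is 5 mm and its mouth 50 mm above the origin. Stand and tub stand either way round, one to the left and one to the right.
- tub: open round metal tub, fixed to the worktop, 139 mm wide over the rim, 60 mm high, walls 3 mm, inner floor 4 mm up and about 59 mm in radius, walls widening slightly upward. Six pellets lie in it. Origin: centre of the underside; z up.
- lid (a joint): angle of the lid of the tumbler box, a grey steel box 160 mm wide, 130 mm deep and 110 mm high, fixed to the worktop with its handle side toward the robot. 0 is shut, it grows as the lid is raised at the front (0.785 is 45 degrees, 1.57 upright). A plain free hinge without spring or friction: the lid (0.25 to 0.5 kg) falls shut when let go.
- lid_handle (a point): middle of the lid's handle: a dark round bar 12 mm thick, 110 mm long between its ends and parallel to the hinge, standing 42 mm out in front of the lid's front edge on two arms 100 mm apart (9 mm thick), about 113 mm above the worktop when shut. y runs along the bar, x from the bar toward the hinge in the lid's plane, z square to the lid. Below the bar is free space.
- lid_hinge (a point): middle of the lid's hinge line, at the far upper edge of the box, 110 mm above the worktop; y along the hinge line. The handle bar lies 172 mm from it. Axes turn with the lid, as those of the handle.
- pellet_0: one of six alike earthen pellets for the tumbler: upright cylinder 22 mm wide, 20 mm high, 18 g, lying on the tub's floor in a ring near the wall, with the tub's middle free at the start. Origin: centre of its underside as it stands at the start; z along its axis.
- pellet_1: one of six alike earthen pellets for the tumbler: upright cylinder 22 mm wide, 20 mm high, 18 g, lying on the tub's floor in a ring near the wall, with the tub's middle free at the start. Origin: centre of its underside as it stands at the start; z along its axis.
- pellet_2: one of six alike earthen pellets for the tumbler: upright cylinder 22 mm wide, 20 mm high, 18 g, lying on the tub's floor in a ring near the wall, with the tub's middle free at the start. Origin: centre of its underside as it stands at the start; z along its axis.
- pellet_3: one of six alike earthen pellets for the tumbler: upright cylinder 22 mm wide, 20 mm high, 18 g, lying on the tub's floor in a ring near the wall, with the tub's middle free at the start. Origin: centre of its underside as it stands at the start; z along its axis.
- pellet_4: one of six alike earthen pellets for the tumbler: upright cylinder 22 mm wide, 20 mm high, 18 g, lying on the tub's floor in a ring near the wall, with the tub's middle free at the start. Origin: centre of its underside as it stands at the start; z along its axis.
- pellet_5: one of six alike earthen pellets for the tumbler: upright cylinder 22 mm wide, 20 mm high, 18 g, lying on the tub's floor in a ring near the wall, with the tub's middle free at the start. Origin: centre of its underside as it stands at the start; z along its axis.
- scraper: bystander, not to be disturbed: putty scraper lying flat, 48x150x18 mm, in front of the tumbler box. Origin: centre of the underside.
- tape_black: bystander, not to be disturbed: roll of tape lying flat, 72 mm across, 20 mm high. Origin: centre of the underside.
- slug_6: bystander, not to be disturbed: upright tube, 32 mm wide, 65 mm high, left of the tumbler box. Origin: centre of the underside.
- slug_7: bystander, not to be disturbed: upright tube, 26 mm wide, 70 mm high, right of the tumbler box. Origin: centre of the underside.
- sanding_block: bystander, not to be disturbed: sanding sponge block, 66x98x25 mm, far right. Origin: centre of the underside.
Things that resemble listed ones, but are neither listed nor needed, are in the scene too. Of the things shaped like the rod, the wooden one is meant.

How it is judged:
On the way, in this order (a step that is already met when the one before it is completed fails the run):
1. the held rod is in the tub, its lower end within 30 mm of the tub's underside (z of rod in the frame of tub below 0.03 m and horizontal distance between rod and tub below 0.06 m and contact force between the fingers and rod above 0.5 N), for 0.1 s.
2. with the held rod in the tub, at least four of the six pellets are more than 15 mm from where they lay at the start (all of step 1 and (distance of each of pellet_0, pellet_1, pellet_2, pellet_3 from where it was at the start of the episode above 0.015 m or distance of each of pellet_0, pellet_1, pellet_2, pellet_4 from where it was at the start of the episode above 0.015 m or distance of each of pellet_0, pellet_1, pellet_2, pellet_5 from where it was at the start of the episode above 0.015 m or distance of each of pellet_0, pellet_1, pellet_3, pellet_4 from where it was at the start of the episode above 0.015 m or distance of each of pellet_0, pellet_1, pellet_3, pellet_5 from where it was at the start of the episode above 0.015 m or distance of each of pellet_0, pellet_1, pellet_4, pellet_5 from where it was at the start of the episode above 0.015 m or distance of each of pellet_0, pellet_2, pellet_3, pellet_4 from where it was at the start of the episode above 0.015 m or distance of each of pellet_0, pellet_2, pellet_3, pellet_5 from where it was at the start of the episode above 0.015 m or distance of each of pellet_0, pellet_2, pellet_4, pellet_5 from where it was at the start of the episode above 0.015 m or distance of each of pellet_0, pellet_3, pellet_4, pellet_5 from where it was at the start of the episode above 0.015 m or distance of each of pellet_1, pellet_2, pellet_3, pellet_4 from where it was at the start of the episode above 0.015 m or distance of each of pellet_1, pellet_2, pellet_3, pellet_5 from where it was at the start of the episode above 0.015 m or distance of each of pellet_1, pellet_2, pellet_4, pellet_5 from where it was at the start of the episode above 0.015 m or distance of each of pellet_1, pellet_3, pellet_4, pellet_5 from where it was at the start of the episode above 0.015 m or distance of each of pellet_2, pellet_3, pellet_4, pellet_5 from where it was at the start of the episode above 0.015 m)), for 0.1 s.
3. the rod stands in the hole of its stand, let go (horizontal distance between rod and stand below 0.008 m and height (world z) of rod below 0.012 m and angle between rod's own z axis and vertical below 0.17 rad and contact force between the fingers and rod below 0.1 N), for 0.2 s.
4. the gripper holds the lid at 45 degrees (39 to 51) (value of joint lid between 0.68 and 0.89 rad and contact force between the fingers and lid above 0.3 N), for 0.2 s.
At the end, for the whole second after the job is handed in: The lid is at 45 degrees within 6, still, and carried by the gripper's fingers alone (they press on it with over 0.3 N, and no loose thing touches it); the rod stands on the floor of its stand's hole, let go, within 8 mm and 10 degrees; all six pellets are in the tub (all of step 3 and all of step 4 and velocity of joint lid between -0.06 and 0.06 rad/s and not ((horizontal distance between pellet_0 and tub above 0.072 m or height (world z) of pellet_0 above 0.06 m) or (horizontal distance between pellet_1 and tub above 0.072 m or height (world z) of pellet_1 above 0.06 m) or (horizontal distance between pellet_2 and tub above 0.072 m or height (world z) of pellet_2 above 0.06 m) or (horizontal distance between pellet_3 and tub above 0.072 m or height (world z) of pellet_3 above 0.06 m) or (horizontal distance between pellet_4 and tub above 0.072 m or height (world z) of pellet_4 above 0.06 m) or (horizontal distance between pellet_5 and tub above 0.072 m or height (world z) of pellet_5 above 0.06 m)) and contact force between lid and rod below 0.3 N and contact force between lid and scraper below 0.3 N and contact force between lid and tape_black below 0.3 N and contact force between lid and slug_6 below 0.3 N and contact force between lid and slug_7 below 0.3 N and contact force between lid and sanding_block below 0.3 N); the arm keeps its last pose, push and grip.
It fails at once if a pellet leaves the tub ((horizontal distance between pellet_0 and tub above 0.072 m or height (world z) of pellet_0 above 0.06 m) or (horizontal distance between pellet_1 and tub above 0.072 m or height (world z) of pellet_1 above 0.06 m) or (horizontal distance between pellet_2 and tub above 0.072 m or height (world z) of pellet_2 above 0.06 m) or (horizontal distance between pellet_3 and tub above 0.072 m or height (world z) of pellet_3 above 0.06 m) or (horizontal distance between pellet_4 and tub above 0.072 m or height (world z) of pellet_4 above 0.06 m) or (horizontal distance between pellet_5 and tub above 0.072 m or height (world z) of pellet_5 above 0.06 m)).
It fails at once if a bystander is moved more than 30 mm (distance of any of scraper, tape_black, slug_6, slug_7, sanding_block from where it was at the start of the episode above 0.03 m).
It also fails if it takes over 72 s, if anything falls off the work surface, if the arm or the gripper's body presses on something with over 40 N, if the wrist force passes 120 N, or if a joint passes its speed limit or range.

## Working session

There is one attempt and no reset: what is moved stays moved. The work goes in short steps, Python scripts to look and compute and a shell command to move; the robot and the scene stay as the last step left them, time stands still between calls to the robot, and variables do not carry over. Pictures are saved under pics/ and viewed, at most 14 in all, crops included, and the job is handed in when it is done.

```bash
ls; mkdir -p pics; python3 - <<'E'
from workcell import status, eyes
import cv2
for n in("scene","top"):
    cv2.imwrite(f"pics/{n}0.png",eyes.snapshot(n)); c=eyes.calibration(n); print(n,c)
print(status.observe())
E
```

```text
pics
scene {'K': array([[575.23766522,   0.        , 316.02398732],
       [  0.        , 575.23766522, 243.89328915],
       [  0.        ,   0.        ,   1.        ]]), 'R': array([[-0.30917843, -0.95099852, -0.00324293],
       [-0.6441582 ,  0.21192798, -0.73494676],
       [ 0.69962055, -0.22514073, -0.67811705]]), 't': array([0.04474083, 0.43726881, 1.01059576])}
top {'K': array([[592.31084287,   0.        , 317.75422031],
       [  0.        , 592.31084287, 242.27840406],
       [  0.        ,   0.        ,   1.        ]]), 'R': array([[-9.82278517e-03, -9.99949195e-01, -2.26296777e-03],
       [-9.90501731e-01,  1.00403238e-02, -1.37133196e-01],
       [ 1.37148950e-01,  8.94443574e-04, -9.90550032e-01]]), 't': array([-0.12288466,  0.51060002,  1.46315784])}
{'time': 0.1, 'q': array([ 1.03772012e+00,  3.81094730e-01,  1.29809921e+00, -5.87824821e-06,
        1.46362244e+00, -2.15336329e-01]), 'joint_vel': array([ 0.00100145, -0.00118776, -0.00273596, -0.00046844,  0.00183099,
        0.00032347]), 'tau': array([ 4.73605251e-03, -4.38650501e+01, -2.24912006e+01,  7.15456903e-02,
        3.42200906e-02, -4.45681439e-05]), 'tcp_pos': array([0.17174372, 0.52227538, 0.26024663]), 'tool_rot': array([-4.96936772e-01, -3.10159295e+00,  1.79231110e-03]), 'ft_force': array([-0.0409881 ,  1.47063029, -0.43991785]), 'torque': array([-0.01223322, -0.00110712, -0.07595589]), 'gripper_force': 0.0, 'width': 0.08822268194785136}
```

View pics/scene0.png

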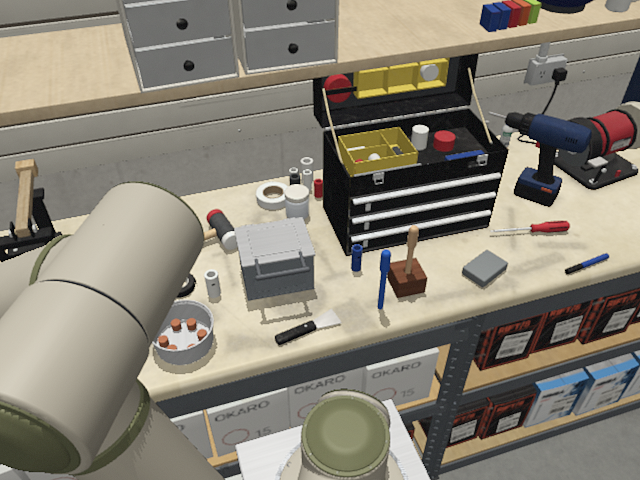

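View pics/top0.png

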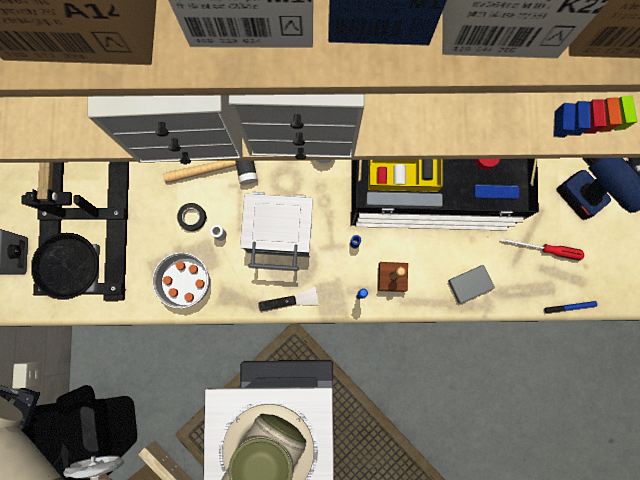

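The scene view shows the tub at (183,335), the grey box at (277,258), the stand with the wooden rod at (407,278), and a blue decoy rod at (383,280). In the top view the tub is at (182,280), the handle bar at (274,266), the stand at (393,277), and the decoy at (361,293).

```bash
cat > h.py <<'E'
import numpy as np, cv2
from workcell import status, eyes
def ray(n,uv):
    c=eyes.calibration(n); d=c["R"].T@np.linalg.inv(c["K"])@np.array([*uv,1.]); return -c["R"].T@c["t"],d
def onz(n,uv,z):
    o,d=ray(n,uv); return o+d*(z-o[2])/d[2]
def proj(n,X):
    c=eyes.calibration(n); p=c["K"]@(c["R"]@np.asarray(X,float)+c["t"]); return p[:2]/p[2]
def blobs(m,box,amin=15):
    x0,y0,x1,y1=box; k=np.zeros_like(m); k[y0:y1,x0:x1]=m[y0:y1,x0:x1]
    return [c for c in cv2.findContours(k,cv2.RETR_EXTERNAL,cv2.CHAIN_APPROX_NONE)[0] if cv2.contourArea(c)>=amin]
def cen(c):
    M=cv2.moments(c); return M["m10"]/M["m00"],M["m01"]/M["m00"]
E
python3 - <<'E'
from h import *
im=cv2.imread("pics/top0.png"); hsv=cv2.cvtColor(im,cv2.COLOR_BGR2HSV)
red=cv2.inRange(hsv,(3,110,60),(16,255,255))
for c in blobs(red,(140,240,225,320)): print("pel",cen(c),cv2.contourArea(c),onz("top",cen(c),.024).round(4))
brown=cv2.inRange(hsv,(0,100,30),(18,255,150))
for c in blobs(brown,(365,250,425,310)):
    r=cv2.minAreaRect(c); print("stand",r,cv2.boundingRect(c),onz("top",r[0],.05).round(4))
    print([onz("top",p,.05)[:2].round(4) for p in cv2.boxPoints(r)])
sc=cv2.imread("pics/scene0.png"); h2=cv2.cvtColor(sc,cv2.COLOR_BGR2HSV)
a=cv2.resize(im[180:330,140:440],None,fx=2.66,fy=2.66,interpolation=cv2.INTER_CUBIC)
b=cv2.resize(sc[210:370,140:440],(800,427),interpolation=cv2.INTER_CUBIC)[:,:]
cv2.imwrite("pics/c1.png",a); cv2.imwrite("pics/c2.png",b)
E
```

```text
pel (188.7159090909091, 296.5568181818182) 44.0 [0.3762 0.1982 0.024 ]
pel (172.51162790697674, 292.0813953488372) 43.0 [0.3879 0.2393 0.024 ]
pel (199.3170731707317, 283.2520325203252) 41.0 [0.4095 0.1721 0.024 ]
pel (167.0, 279.71851851851847) 45.0 [0.4192 0.254  0.024 ]
pel (192.63178294573643, 268.56976744186045) 43.0 [0.4468 0.1897 0.024 ]
pel (179.87719298245614, 265.059649122807) 47.5 [0.4561 0.2223 0.024 ]
stand ((392.5, 276.0), (28.0, 29.0), 90.0) (378, 262, 30, 29) [ 0.4208 -0.3128  0.05  ]
[array([ 0.4561, -0.2776]), array([ 0.4554, -0.3499]), array([ 0.3858, -0.3477]), array([ 0.3865, -0.276 ])]
```

View pics/c1.png

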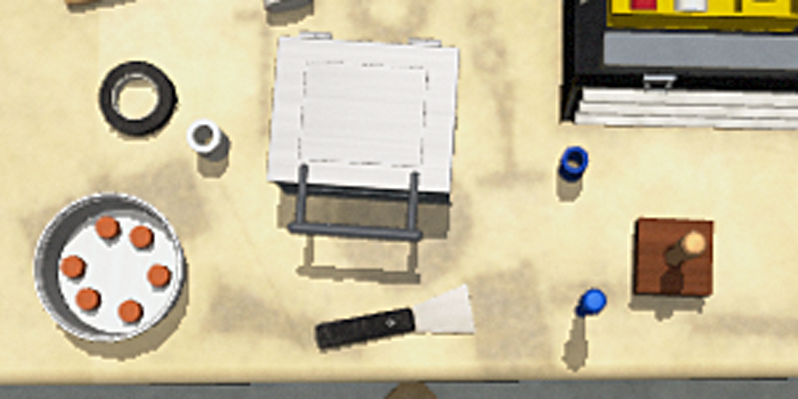

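View pics/c2.png

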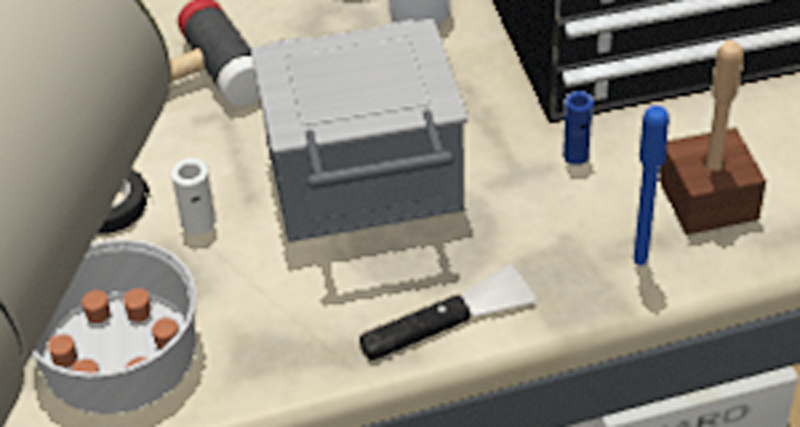

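The crops show the rod handle at crop-1 (693,241), leaning visually out of the stand only because of perspective, and the bar from (290,227) to (421,236). The tub rim is centred near (110,267) and the scraper is in front of the box.

```bash
python3 - <<'E'
from h import *
T=lambda p:(np.array(p)/2.66+[140,180])
im=cv2.imread("pics/top0.png"); sc=cv2.imread("pics/scene0.png")
hsv=cv2.cvtColor(im,cv2.COLOR_BGR2HSV)
# tub: everything not bench-like (sat low) => ellipse of outer contour
low=cv2.inRange(hsv,(0,0,0),(179,50,255))
for c in blobs(cv2.morphologyEx(low,cv2.MORPH_CLOSE,np.ones((5,5))),(140,245,218,318),800):
    e=cv2.fitEllipse(cv2.convexHull(c)); print("tub",e,onz("top",e[0],.06).round(4),e[1][0]/592*1.4)
# bar: dark bluish-grey pixels
g=cv2.cvtColor(im,cv2.COLOR_BGR2GRAY)
m=((g<110)&(hsv[...,1]<90)).astype(np.uint8)*255
cs=blobs(m,(244,254,302,275),20)
print([cv2.boundingRect(c) for c in cs])
sub=np.argwhere(m[262:274,252:298])  # v,u
c=np.array([[u,np.mean(np.where(m[260:274,u])[0])+260] for u in range(256,292) if m[260:274,u].any()])
k=np.polyfit(c[:,0],c[:,1],1); print("bar line",k)
for u in (249.0,273.7,298.3): print(u,onz("top",(u,np.polyval(k,u)),.113).round(4))
# bar in scene
for p in ((310,182),(451,157)): 
    q=np.array(p)/[800/300,427/160]+[140,210]; print("sc bar",q,onz("scene",q,.113).round(4))
# lid hinge corners in top
for p in ((278,37),(460,48),(268,182),(452,192)): print("lid corner",onz("top",T(p),.112).round(4))
# rod top by two views
tb=(T((695,239))); sb=np.array([731,48])/[800/300,427/160]+[140,210]
print("rodtop",onz("top",tb,.178).round(4),onz("scene",sb,.178).round(4), "blue",onz("top",T((594,299)),.175).round(4))
print("exp stand hole scene/top",proj("top",(.421,-.313,.178)),tb,proj("scene",(.421,-.313,.178)),sb)
for n,p in(("slug7",(575,157)),("slug6",(204,133))): print(n,onz("top",T(p),.068).round(3))
print("scraper",[onz("top",T(p),.01).round(3) for p in((318,335),(472,290),(474,332),(465,286))])
E
```

```text
tub ((180.4202423095703, 279.781982421875), (56.206016540527344, 57.454017639160156), 62.50789260864258) [0.4159 0.2116 0.06  ] 0.13291963371070656
[(248, 254, 54, 18)]
bar line [5.90969541e-02 2.50213372e+02]
249.0 [0.4457 0.0364 0.113 ]
273.7 [ 0.4416 -0.0225  0.113 ]
298.3 [ 0.4375 -0.0811  0.113 ]
sc bar [256.25       278.19672131] [0.4473 0.0366 0.113 ]
sc bar [309.125      268.82903981] [ 0.4388 -0.0801  0.113 ]
lid corner [0.619  0.0485 0.112 ]
lid corner [ 0.607  -0.1174  0.112 ]
lid corner [0.4857 0.0566 0.112 ]
lid corner [ 0.475  -0.1091  0.112 ]
rodtop [ 0.4244 -0.3171  0.178 ] [ 0.4253 -0.3176  0.178 ] blue [ 0.3744 -0.2301  0.175 ]
exp stand hole scene/top [399.51421538 271.37908318] [401.27819549 269.84962406] [413.0484003  229.64836701] [414.125      227.98594848]
slug7 [ 0.512 -0.223  0.068]
slug6 [0.538 0.122 0.068]
scraper [array([0.351, 0.021, 0.01 ]), array([ 0.393, -0.126,  0.01 ]), array([ 0.353, -0.127,  0.01 ]), array([ 0.397, -0.119,  0.01 ])]
```

```bash
python3 -m jog '[[0,0,0,0,0,1,1],[0,0,0,0,0,1,1],[0,0,0,0,0,1,1],[0,0,0,0,0,1,1],[0,0,0,0,0,1,1]]'; python3 -m jog '[[0,0,0,0,0,1,1],[0,0,0,0,0,1,1],[0,0,0,0,0,1,1],[0,0,0,0,0,1,1],[0,0,0,0,0,1,1]]'; python3 -m jog '[[0,0,0,0,0,1,1],[0,0,0,0,0,1,1],[0,0,0,0,0,0.53,1],[-1,1,0,0,0,0,1],[-1,1,0,0,0,0,1]]'; python3 -m jog '[[-1,1,0,0,0,0,1],[-1,1,0,0,0,0,1],[-1,1,0,0,0,0,1],[-1,1,0,0,0,0,1],[-1,1,0,0,0,0,1]]'; cat > st.py <<'E'
from workcell import status
import numpy as np
from scipy.spatial.transform import Rotation as R
s=status.observe(); print(round(s["time"],2),s["tcp_pos"].round(4),R.from_rotvec(s["tool_rot"]).as_matrix().round(3).tolist(),s["q"].round(2),s["ft_force"].round(2),round(s["width"],4),s["gripper_force"])
E
python3 st.py
```

```text
time: 0.72
tcp_pos: [0.1718, 0.5223, 0.2604]
tool_rot: [-1.254, -2.88, 0.001]
ft_force: [-0.5, 1.0, -0.0]
width: 0.0881
gripper_force: 0.0
time: 1.35
tcp_pos: [0.1718, 0.5223, 0.2604]
tool_rot: [1.927, 2.481, -0.001]
ft_force: [1.2, -0.5, 0.1]
width: 0.0881
gripper_force: 0.0
time: 1.98
tcp_pos: [0.2121, 0.4819, 0.2603]
tool_rot: [2.22, 2.222, -0.001]
ft_force: [0.2, 1.0, -0.5]
width: 0.0882
gripper_force: 0.0
time: 2.6
tcp_pos: [0.3123, 0.3817, 0.2605]
tool_rot: [-2.221, -2.221, 0.001]
ft_force: [0.2, 0.4, 0.7]
width: 0.0881
gripper_force: 0.0
2.6 [0.3123 0.3817 0.2605] [[0.0, 1.0, -0.001], [1.0, -0.0, -0.0], [-0.0, -0.001, -1.0]] [ 0.64  0.28  1.45 -0.    1.41  0.64] [0.19 0.38 0.66] 0.0881 0.0
```

```bash
python3 -m jog '[[-1,1,0,0,0,0,1],[-1,1,0,0,0,0,1],[-1,1,0,0,0,0,1],[-1,1,0,0,0,0,1],[-1,1,0,0,0,0,1]]' >/dev/null; for i in 1 2 3 4 5; do python3 -m jog '[[-1,0,0,0,0,0,1],[-1,0,0,0,0,0,1],[-1,0,0,0,0,0,1],[-1,0,0,0,0,0,1],[-1,0,0,0,0,0,1]]'>/dev/null; done; python3 -m jog '[[-1,0.5,0,0,0,0,1],[-1,0,0,0,0,0,1],[-1,0,0,0,0,0,1],[-1,0,0,0,0,0,1],[-0.9,0,0,0,0,0,1]]'>/dev/null; python3 st.py; python3 - <<'E'
from h import *
im=eyes.snapshot("scene"); cv2.imwrite("pics/s1.png",cv2.resize(im[150:340,290:490],(800,760))[:600])
E
```

```text
6.97 [ 0.4217 -0.3169  0.2607] [[0.0, 1.0, -0.0], [1.0, -0.0, 0.0], [0.0, -0.0, -1.0]] [-0.87  0.34  1.36 -0.    1.44 -0.87] [-0.16 -0.08 -0.51] 0.088 0.0
```

View pics/s1.png

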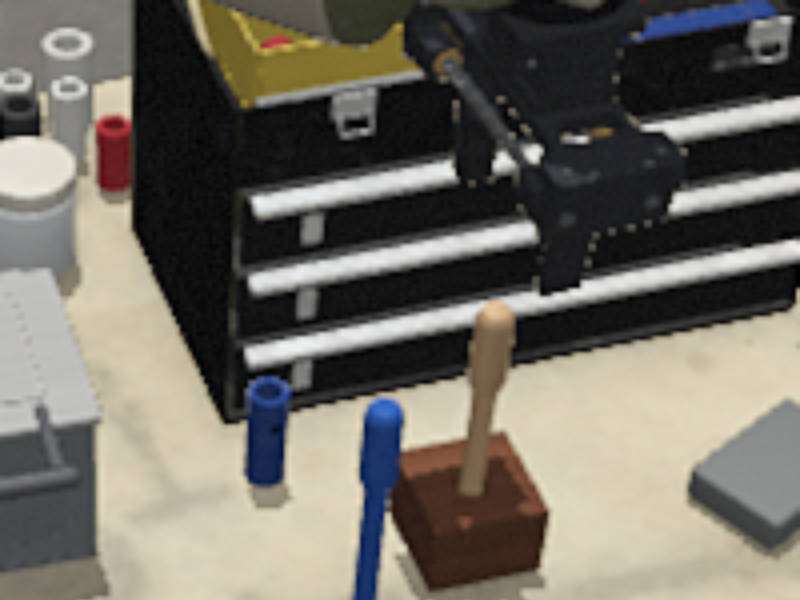

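```bash
python3 -m jog '[[0,0.12,1,0,0,0,1],[0,0,1,0,0,0,1],[0,0,1,0,0,0,1],[0,0,1,0,0,0,1],[0,0,0.6,0,0,0,1]]'; python3 -m jog '[[0,0,0.65,0,0,0,1],[0,0,0,0,0,0,0.2],[0,0,0,0,0,0,-0.5],[0,0,0,0,0,0,-1],[0,0,0,0,0,0,-1]]' 30;  python3 -m jog '[[0,0,0,0,0,0,-1],[0,0,0,0,0,0,-1],[0,0,0,0,0,0,-1]]'; python3 st.py
```

```text
time: 7.65
tcp_pos: [0.4241, -0.3154, 0.168]
tool_rot: [-2.221, -2.221, -0.0]
ft_force: [-0.5, 0.1, 0.6]
width: 0.0881
gripper_force: 0.0
time: 8.28
tcp_pos: [0.4243, -0.3157, 0.1561]
tool_rot: [2.221, 2.221, -0.0]
ft_force: [-0.4, -0.6, -0.5]
width: 0.0502
gripper_force: 0.0
time: 8.65
tcp_pos: [0.4243, -0.3155, 0.1558]
tool_rot: [-2.221, -2.221, -0.0]
ft_force: [-0.7, 0.6, 1.1]
width: 0.0211
gripper_force: 29.9
8.65 [ 0.4243 -0.3155  0.1558] [[-0.0, 1.0, -0.0], [1.0, 0.0, 0.0], [0.0, -0.0, -1.0]] [-0.86  0.45  1.52  0.    1.17 -0.86] [-0.66  0.56  1.11] 0.0211 29.891740937091527
```

```bash
python3 -m jog '[[0,0,-0.5,0,0,0,-1],[0,0,-1,0,0,0,-1],[0,0,-1,0,0,0,-1],[0,0,-1,0,0,0,-1],[0,0,-1,0,0,0,-1]]'; python3 -m jog '[[0,0,-1,0,0,0,-1],[0,0,-1,0,0,0,-1],[0,0,-0.7,0,0,0,-1]]'; python3 st.py; python3 - <<'E'
from h import *
im=eyes.snapshot("scene"); cv2.imwrite("pics/s2.png",cv2.resize(im[120:310,330:490],(672,798))[:600])
cv2.imwrite("pics/raw2.png",im)
for z in(.15,.27): print(proj("scene",(.4243,-.3155,z)))
E
```

```text
time: 9.28
tcp_pos: [0.4242, -0.3155, 0.2471]
tool_rot: [2.221, 2.221, -0.0]
ft_force: [-0.2, 0.2, -0.7]
width: 0.0213
gripper_force: 29.8
time: 9.65
tcp_pos: [0.4243, -0.3155, 0.3012]
tool_rot: [2.22, 2.221, -0.0]
ft_force: [-0.2, -0.3, -0.8]
width: 0.021
gripper_force: 29.8
9.65 [ 0.4243 -0.3155  0.3012] [[-0.0, 1.0, 0.001], [1.0, 0.0, -0.001], [-0.001, 0.001, -1.0]] [-0.86  0.32  1.28 -0.    1.55 -0.86] [-0.16 -0.3  -0.76] 0.021 29.835262815468013
[412.03967815 237.96735523]
[418.38853696 195.12383439]
```

View pics/s2.png

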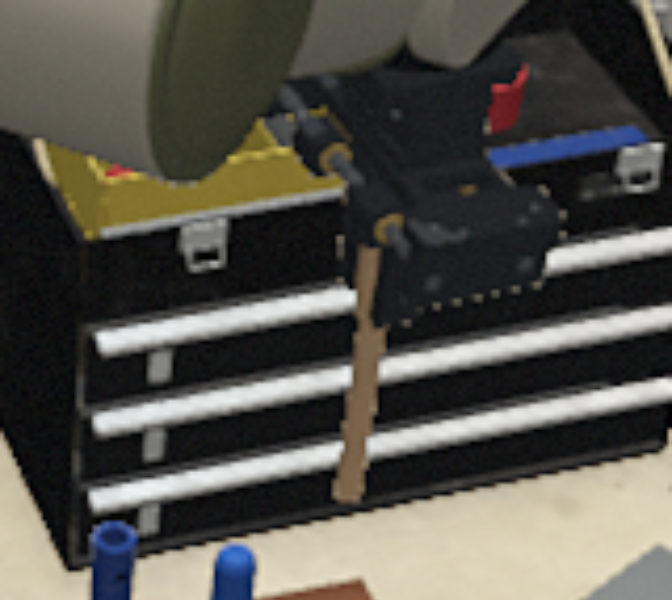

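The held rod hangs close to vertical: its lower end is at (413,239) in the scene image, where (412,238) was expected. Next I carry it to the tub's middle.

```bash
for i in 1 2 3 4 5; do python3 -m jog '[[1,0,0,0,0,0,-1],[1,0,0,0,0,0,-1],[1,0,0,0,0,0,-1],[1,0,0,0,0,0,-1],[1,0,0,0,0,0,-1]]'>/dev/null; done; python3 -m jog '[[1,-0.4,0,0,0,0,-1],[0.35,0,0,0,0,0,-1],[0,0,1,0,0,0,-1],[0,0,1,0,0,0,-1],[0,0,1,0,0,0,-1]]'; python3 -m jog '[[0,0,1,0,0,0,-1],[0,0,1,0,0,0,-1],[0,0,1,0,0,0,-1],[0,0,0.8,0,0,0,-1],[0,0,0,0,0,0,-1]]'; python3 st.py
```

```text
time: 13.45
tcp_pos: [0.4163, 0.2113, 0.2392]
tool_rot: [2.222, 2.221, 0.0]
ft_force: [0.2, -0.0, -0.8]
width: 0.0212
gripper_force: 29.8
time: 14.08
tcp_pos: [0.416, 0.2112, 0.1631]
tool_rot: [-2.221, -2.22, 0.003]
ft_force: [-0.6, 0.6, -0.5]
width: 0.0212
gripper_force: 29.8
14.07 [0.416  0.2112 0.1631] [[0.0, 1.0, -0.002], [1.0, -0.0, -0.001], [-0.001, -0.002, -1.0]] [ 0.22  0.34  1.68 -0.    1.12  0.22] [-0.64  0.56 -0.51] 0.0212 29.83732564134698
```

```bash
python3 -m jog '[[0.47,0.4,0,0,0,0,-1],[0.47,0.4,0,0,0,0,-1],[0.47,0.4,0,0,0,0,-1],[0.26,-0.41,0,0,0,0,-1],[0.15,-0.46,0,0,0,0,-1]]'|grep -E "pos|force"; python3 -m jog '[[0.02,-0.48,0,0,0,0,-1],[-0.10,-0.47,0,0,0,0,-1],[-0.22,-0.43,0,0,0,0,-1],[-0.33,-0.36,0,0,0,0,-1],[-0.41,-0.26,0,0,0,0,-1]]'|grep -E "pos|force"; python3 -m jog '[[-0.46,-0.15,0,0,0,0,-1],[-0.48,-0.02,0,0,0,0,-1],[-0.47,0.10,0,0,0,0,-1],[-0.43,0.22,0,0,0,0,-1],[-0.36,0.33,0,0,0,0,-1]]'|grep -E "pos|force"; python3 - <<'E'
from h import *
for n in("top","scene"): cv2.imwrite(f"pics/{n}_stir.png",eyes.snapshot(n))
im=cv2.imread("pics/top_stir.png"); hsv=cv2.cvtColor(im,cv2.COLOR_BGR2HSV)
red=cv2.inRange(hsv,(3,110,60),(16,255,255))
for c in blobs(red,(140,240,225,320)): print("pel",cv2.contourArea(c),onz("top",cen(c),.024).round(4))
E
```

```text
tcp_pos: [0.422, 0.2482, 0.1636]
ft_force: [1.1, -0.5, 1.0]
gripper_force: 29.9
tcp_pos: [0.3836, 0.2266, 0.1644]
ft_force: [5.4, -0.6, 3.1]
gripper_force: 29.3
tcp_pos: [0.3929, 0.1826, 0.1637]
ft_force: [2.2, 2.6, 1.3]
gripper_force: 30.0
pel 37.5 [0.3791 0.1805 0.024 ]
pel 40.0 [0.4098 0.1719 0.024 ]
pel 23.0 [0.4477 0.1862 0.024 ]
```

```bash
python3 -m jog '[[-0.26,0.41,0,0,0,0,-1],[-0.15,0.46,0,0,0,0,-1],[-0.02,0.48,0,0,0,0,-1],[0.10,0.47,0,0,0,0,-1],[0.22,0.43,0,0,0,0,-1]]'|grep -E "pos|force"; python3 -m jog '[[0.33,0.36,0,0,0,0,-1],[0.41,0.26,0,0,0,0,-1],[0.4,0.1,0,0,0,0,-1],[0,0,0,0,0,0,-1],[0,0,0,0,0,0,-1]]'; python3 - <<'E'
from h import *
n="scene"; a=eyes.snapshot("top"); b=eyes.snapshot("scene")
p=cv2.resize(a[230:330,130:230],(400,400)); q=cv2.resize(b[270:370,130:230],(400,400))
cv2.imwrite("pics/stir2.png",np.hstack([p,q]))
E
```

```text
tcp_pos: [0.438, 0.181, 0.1636]
ft_force: [0.0, -0.4, -1.1]
gripper_force: 30.1
time: 17.3
tcp_pos: [0.4514, 0.2038, 0.1637]
tool_rot: [-2.221, -2.221, 0.001]
ft_force: [-3.5, 1.7, 0.8]
width: 0.0212
gripper_force: 29.8
```

View pics/stir2.png

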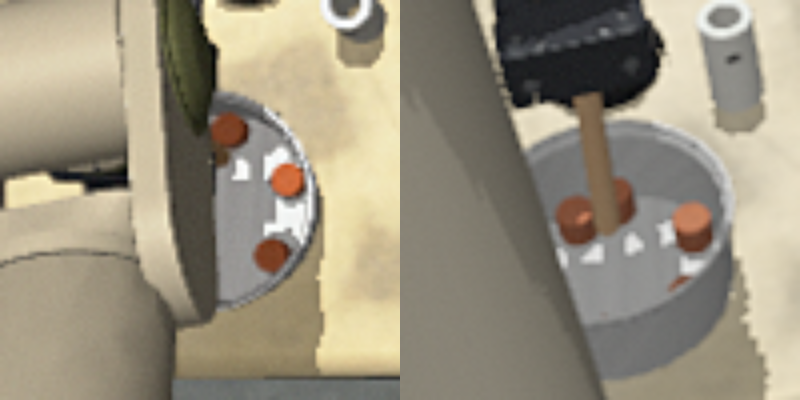

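```bash
python3 - <<'E'
from h import *
print(proj("scene",(.4514,.2038,.0126)),onz("scene",(181.75,327.5),.0126), proj("scene",(.4514,.2038,.13)))
im=cv2.imread("pics/stir2.png"); hsv=cv2.cvtColor(im,cv2.COLOR_BGR2HSV)
red=cv2.inRange(hsv,(3,120,60),(16,255,255))
t0=np.array([[.3762,.1982],[.3879,.2393],[.4095,.1721],[.4192,.254],[.4468,.1897],[.4561,.2223]])
for c in blobs(red,(0,0,400,400),300):
    p=onz("top",np.array(cen(c))/4+[130,230],.024)[:2]; print(p.round(3),np.linalg.norm(t0-p,axis=1).min().round(3))
E
```

```text
[185.47307457 325.48917936] [0.44827819 0.21245717 0.0126    ] [176.57288029 289.31138052]
[0.383 0.175] 0.024
[0.43  0.166] 0.022
[0.46  0.205] 0.018
```

```bash
python3 -m jog '[[0.52,0.02,0,0,0,0,-1],[0.51,-0.11,0,0,0,0,-1],[0.46,-0.24,0,0,0,0,-1],[0.38,-0.35,0,0,0,0,-1],[0.28,-0.44,0,0,0,0,-1]]'|grep -E "pos|force"; python3 -m jog '[[0.16,-0.5,0,0,0,0,-1],[0.02,-0.52,0,0,0,0,-1],[-0.11,-0.51,0,0,0,0,-1],[-0.24,-0.46,0,0,0,0,-1],[-0.35,-0.38,0,0,0,0,-1]]'|grep -E "pos|force"; python3 -m jog '[[-0.44,-0.28,0,0,0,0,-1],[-0.5,-0.16,0,0,0,0,-1],[0,0,0,0,0,0,-1],[-0.12,0.65,0,0,0,0,-1],[-0.12,0.65,0,0,0,0,-1]]'|grep -E "pos|force";python3 - <<'E'
from h import *
a=eyes.snapshot("top"); b=eyes.snapshot("scene")
hsv=cv2.cvtColor(a,cv2.COLOR_BGR2HSV)
red=cv2.inRange(hsv,(3,120,60),(16,255,255))
t0=np.array([[.3762,.1982],[.3879,.2393],[.4095,.1721],[.4192,.254],[.4468,.1897],[.4561,.2223]])
for c in blobs(red,(140,240,225,320)):
    p=onz("top",cen(c),.024)[:2]; print("t",p.round(3),np.linalg.norm(t0-p,axis=1).min().round(3))
hsv=cv2.cvtColor(b,cv2.COLOR_BGR2HSV)
red=cv2.inRange(hsv,(3,120,60),(16,255,255))
for c in blobs(red,(140,300,225,370)):
    p=onz("scene",cen(c),.016)[:2]; print("s",cv2.contourArea(c),p.round(3),np.linalg.norm(t0-p,axis=1).min().round(3))
E
```

```text
tcp_pos: [0.4294, 0.2474, 0.1639]
ft_force: [0.5, -0.0, -0.7]
gripper_force: 30.0
tcp_pos: [0.3829, 0.2362, 0.1645]
ft_force: [9.1, 0.7, 4.5]
gripper_force: 28.9
tcp_pos: [0.3988, 0.2124, 0.1634]
ft_force: [-0.6, 0.6, -0.9]
gripper_force: 30.6
t [0.369 0.216] 0.019
t [0.384 0.177] 0.023
t [0.431 0.167] 0.023
t [0.463 0.209] 0.016
s 33.0 [0.455 0.241] 0.019
s 71.5 [0.434 0.168] 0.025
s 42.0 [0.466 0.207] 0.019
```

At least four pellets are 16–23 mm or more from every start spot. I now lift the rod out and go back over the stand.

```bash
python3 -m jog '[[0,0.6,0,0,0,0,-1],[0,0,-0.5,0,0,0,-1],[0,0,-1,0,0,0,-1],[0,0,-1,0,0,0,-1],[0,0,-1,0,0,0,-1]]'>/dev/null;  python3 -m jog '[[0,0,-1,0,0,0,-1],[0,0,-1,0,0,0,-1],[0,0,-1,0,0,0,-1],[0,0,-0.4,0,0,0,-1],[-1,0,0,0,0,0,-1]]'>/dev/null; for i in 1 2 3 4 5; do python3 -m jog '[[-1,0,0,0,0,0,-1],[-1,0,0,0,0,0,-1],[-1,0,0,0,0,0,-1],[-1,0,0,0,0,0,-1],[-1,0,0,0,0,0,-1]]'>/dev/null; done;  python3 -m jog '[[0,0,0,0,0,0,-1],[0,0,0,0,0,0,-1]]'>/dev/null; python3 st.py; python3 - <<'E'
from h import *
t=status.observe()["tcp_pos"]; sc=eyes.snapshot("scene"); im=eyes.snapshot("top"); cv2.imwrite("pics/raw3.png",sc); cv2.imwrite("pics/raw3t.png",im)
for z in(t[2]-.151,t[2]-.03): print(proj("scene",(t[0],t[1],z)).round(1), proj("top",(t[0],t[1],z)).round(1))
def rod(sc,n):
    h=cv2.cvtColor(sc,cv2.COLOR_BGR2HSV); m=cv2.inRange(h,(5,60,60),(20,180,230))
    u,v=proj(n,(t[0],t[1],t[2]-.09)).astype(int)
    for r in range(v-22,v+34,4):
        w=np.where(m[r,u-15:u+16])[0]+u-15
        if len(w): print(n,r,w.min(),w.max())
rod(sc,"scene")
u,v=proj("scene",(t[0],t[1],t[2]-.09)).astype(int)
cv2.imwrite("pics/s3.png",cv2.resize(sc[v-50:v+60,u-60:u+60],(600,550)))
hs=cv2.cvtColor(im,cv2.COLOR_BGR2HSV); red=cv2.inRange(hs,(3,120,60),(16,255,255))
t0=np.array([[.3762,.1982],[.3879,.2393],[.4095,.1721],[.4192,.254],[.4468,.1897],[.4561,.2223]])
for c in blobs(red,(140,240,225,320)):
    p=onz("top",cen(c),.024)[:2]; print("t",cv2.contourArea(c),p.round(3),np.linalg.norm(t0-p,axis=1).min().round(3))
E
```

```text
24.0 [ 0.4112 -0.307   0.3017] [[-0.0, 1.0, -0.0], [1.0, 0.0, 0.0], [0.0, -0.0, -1.0]] [-0.87  0.29  1.32  0.    1.54 -0.87] [-0.31  0.2  -0.41] 0.0212 30.601086346505326
[411.1 242.3] [395.5 276.7]
[417.5 199. ] [402.8 272.1]
scene 199 412 416
scene 203 412 419
scene 207 412 417
scene 211 412 417
scene 215 410 417
scene 219 409 416
scene 223 408 415
scene 227 409 413
scene 231 408 414
scene 235 406 413
scene 239 405 412
scene 243 405 410
t 47.0 [0.369 0.218] 0.021
t 44.5 [0.381 0.244] 0.009
t 39.5 [0.384 0.176] 0.023
t 43.0 [0.431 0.167] 0.023
t 47.5 [0.452 0.244] 0.022
t 49.0 [0.463 0.209] 0.016
```

View pics/s3.png

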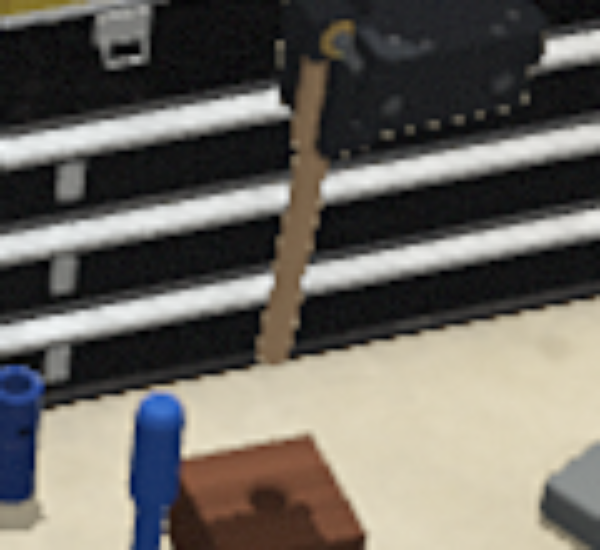

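Rod lower end sits about 3.5 px left of where it should be (407.5,243 against 411,242), so it has swung 2–3° about the closing line. I level it with a small turn about tool y and centre it over the hole.

```bash
python3 -m jog '[[-0.3,0.49,0,0,-0.34,0,-1],[0,0,0,0,0,0,-1],[0,0,0,0,0,0,-1]]'>/dev/null; python3 st.py; cat > rodchk.py <<'E'
from h import *
t=status.observe()["tcp_pos"]; sc=eyes.snapshot("scene"); h=cv2.cvtColor(sc,cv2.COLOR_BGR2HSV); m=cv2.inRange(h,(5,60,60),(20,180,230))
P=[]
for z in np.arange(.045,.15,.007):
    u,v=proj("scene",(t[0],t[1],t[2]-z)); r=int(round(v)); u0=int(round(u))
    u=np.interp(r,*zip(*[proj("scene",(t[0],t[1],t[2]-z+d))[::-1] for d in(.01,-.01)]))
    w=np.where(m[r,u0-8:u0+9])[0]+u0-8
    if len(w)>3: P.append((z,(w.min()+w.max())/2-u,len(w)))
P=np.array(P); print(P.round(2).tolist()); k=np.polyfit(P[:,0],P[:,1],1); print("off px at pivot %.2f bottom %.2f"%(np.polyval(k,.003),np.polyval(k,.151)))
E
python3 rodchk.py; sed 's#eyes.snapshot("scene")#cv2.imread("pics/raw2.png")#; s#status.observe()\["tcp_pos"\]#np.array([.4243,-.3155,.3012])#' rodchk.py | python3 -
```

```text
24.48 [ 0.4212 -0.3131  0.3017] [[-0.001, 1.0, -0.0], [0.999, 0.001, -0.034], [-0.034, -0.0, -0.999]] [-0.86  0.3   1.3  -0.02  1.52 -0.85] [-0.01 -0.09 -0.85] 0.0215 30.600967173522804
[[0.04, -0.79, 8.0], [0.05, -0.35, 8.0], [0.06, -1.05, 6.0], [0.07, -0.61, 6.0], [0.07, -0.17, 6.0], [0.08, -0.87, 8.0], [0.09, -0.43, 8.0], [0.09, -1.13, 8.0], [0.1, -0.69, 8.0], [0.11, -1.39, 6.0], [0.12, -0.95, 6.0], [0.12, -1.15, 5.0], [0.13, -0.86, 7.0], [0.14, -0.91, 8.0], [0.14, -1.12, 7.0]]
off px at pivot -0.34 bottom -1.14
[[0.04, -0.17, 8.0], [0.05, 0.28, 8.0], [0.06, -0.28, 6.0], [0.07, 0.02, 6.0], [0.07, 0.46, 6.0], [0.08, -0.24, 8.0], [0.09, 0.21, 8.0], [0.09, 0.5, 8.0], [0.1, -0.05, 8.0], [0.11, -0.26, 7.0], [0.12, 0.19, 5.0], [0.12, -0.02, 6.0], [0.13, 0.78, 7.0], [0.14, 0.22, 7.0], [0.14, 0.02, 8.0]]
off px at pivot -0.12 bottom 0.26
```

```bash
python3 -m jog '[[-0.07,0.09,0,0,-0.1,0,-1],[0.04,0,1,0,0,0,-1],[0.04,0,1,0,0,0,-1],[0.04,0,1,0,0,0,-1],[0.04,0,1,0,0,0,-1]]'>/dev/null; python3 -m jog '[[0.03,0,0.6,0,0,0,-1],[0,0,0,0,0,0,-1],[0,0,0,0,0,0,-1]]' >/dev/null; python3 st.py; python3 rodchk.py|tail -1; python3 -m jog '[[0.01,0,0.25,0,0,0,-1],[0.01,0,0.25,0,0,0,-1],[0.01,0,0.25,0,0,0,-1]]'; python3 -m jog '[[0.01,0,0.25,0,0,0,-1],[0,0,0,0,0,0,-1]]'
```

```text
25.52 [ 0.4231 -0.3153  0.2104] [[-0.0, 1.0, 0.001], [0.999, 0.0, -0.045], [-0.045, 0.001, -0.999]] [-0.85  0.37  1.46 -0.03  1.27 -0.84] [-0.32  0.4   0.08] 0.0211 30.601053068276087
off px at pivot -1.11 bottom 0.56
time: 25.95
tcp_pos: [0.4228, -0.315, 0.1943]
tool_rot: [2.199, 2.199, -0.048]
ft_force: [-0.3, 0.2, -0.4]
width: 0.0209
gripper_force: 30.6
time: 26.2
tcp_pos: [0.4227, -0.315, 0.1892]
tool_rot: [2.2, 2.2, -0.048]
ft_force: [0.0, 0.6, -0.4]
width: 0.0214
gripper_force: 30.6
```

```bash
python3 -m jog '[[0.01,0,0.3,0,0,0,-1],[0.01,0,0.3,0,0,0,-1],[0.01,0,0.3,0,0,0,-1],[0.01,0,0.3,0,0,0,-1],[0.01,0,0.3,0,0,0,-1]]'; python3 -m jog '[[0,0,0,0,0,0,-1]]'
```

```text
time: 26.82
tcp_pos: [0.4228, -0.3154, 0.1592]
tool_rot: [2.199, 2.199, -0.048]
ft_force: [0.7, -1.0, -1.1]
width: 0.021
gripper_force: 30.6
time: 26.95
tcp_pos: [0.4227, -0.3153, 0.1592]
tool_rot: [2.2, 2.2, -0.048]
ft_force: [0.7, 0.0, -0.2]
width: 0.0211
gripper_force: 30.6
```

```bash
python3 -m jog '[[0,0,0,0,0,0,1],[0,0,0,0,0,0,1],[0,0,0,0,0,0,1],[0,0,0,0,0,0,1],[0,0,-0.5,0,0.2,0,1]]' >/dev/null; python3 -m jog '[[0,0,-1,0,0.24,0,1],[0,0,-1,0,0,0,1],[0,0,-1,0,0,0,1],[0,0,-1,0,0,0,1],[0,0,-1,0,0,0,1]]'; python3 st.py; python3 - <<'E'
from h import *
im=eyes.snapshot("scene"); cv2.imwrite("pics/s4.png",cv2.resize(im[200:320,240:440],(800,480)))
E
```

```text
time: 28.2
tcp_pos: [0.4228, -0.3144, 0.2704]
tool_rot: [-2.221, -2.221, -0.0]
ft_force: [-0.5, 0.2, -0.0]
width: 0.0876
gripper_force: 0.0
28.2 [ 0.4228 -0.3144  0.2704] [[0.0, 1.0, 0.0], [1.0, -0.0, 0.0], [0.0, 0.0, -1.0]] [-0.86  0.33  1.34  0.    1.47 -0.86] [-0.52  0.24 -0.  ] 0.0876 0.0
```

View pics/s4.png

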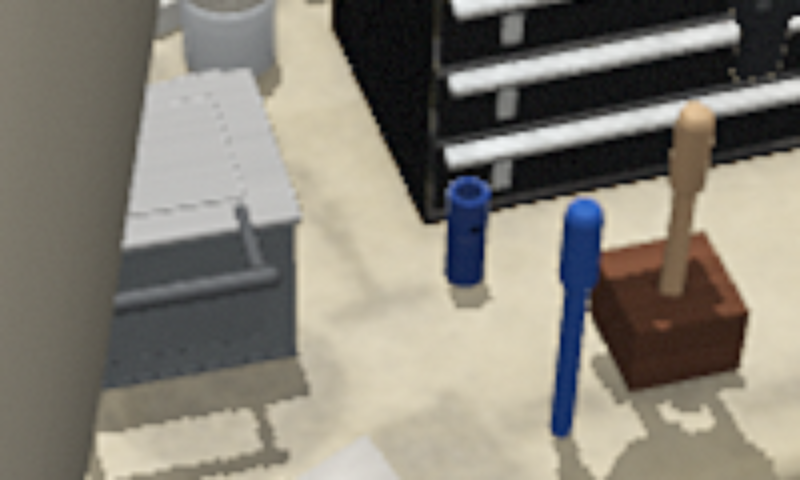

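Rod is back in the stand, its top at about (414,226), matching the start. Now I move to the lid handle, turning 4° in yaw and pre-closing to about 32 mm.

```bash
for i in 1 2; do python3 -m jog '[[1,0,0,0,0,0,-0.27],[1,0,0,0,0,0,-0.27],[1,0,0,0,0,0,-0.27],[1,0,0,0,0,0,-0.27],[1,0,0,0,0,0,-0.27]]'>/dev/null; done;  python3 -m jog '[[1,0.5,0,0,0,0,-0.27],[1,0.5,0,0,0,0,-0.27],[1,0,0,0,0,0,-0.27],[1,0,0,0,0,0,-0.27],[0.62,0,0,0,0,0.7,-0.27]]'>/dev/null; python3 -m jog '[[0,0,0.5,0,0,0,-0.27],[0,0,1,0,0,0,-0.27],[0,0,1,0,0,0,-0.27],[0,0,1,0,0,0,-0.27],[0,0,1,0,0,0,-0.27]]'; python3 st.py;  python3 - <<'E'
from h import *
im=eyes.snapshot("scene"); cv2.imwrite("pics/s5.png",cv2.resize(im[180:320,220:380],(686,600)))
E
```

```text
time: 30.75
tcp_pos: [0.4426, -0.0223, 0.1784]
tool_rot: [-2.296, -2.143, 0.001]
ft_force: [0.3, -0.2, 0.3]
width: 0.0322
gripper_force: 0.0
30.75 [ 0.4426 -0.0223  0.1784] [[0.069, 0.998, -0.001], [0.998, -0.069, 0.0], [0.0, -0.001, -1.0]] [-0.32  0.28  1.71 -0.    1.14 -0.25] [ 0.25 -0.18  0.28] 0.0322 0.0
```

View pics/s5.png

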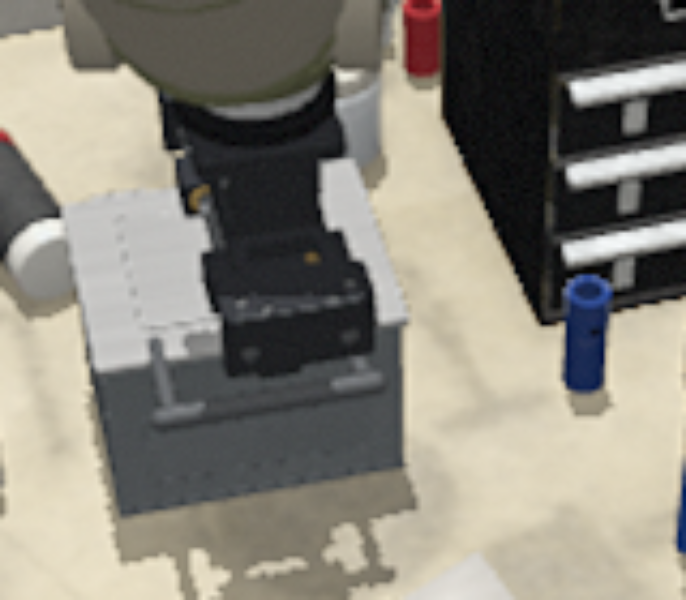

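The gripper is centred over the bar, which spans (155,415) to (380,380) in the crop, so I descend and grip.

```bash
python3 -m jog '[[0,0,1,0,0,0,-0.27],[0,0,0.6,0,0,0,-0.27],[0,0,0.5,0,0,0,-0.27],[0,0,0.5,0,0,0,-0.27],[0,0,0.5,0,0,0,-0.27]]'; python3 -m jog '[[0,0,0,0,0,0,-1],[0,0,0,0,0,0,-1],[0,0,0,0,0,0,-1],[0,0,0,0,0,0,-1]]' 30
```

```text
time: 31.42
tcp_pos: [0.4429, -0.0221, 0.1172]
tool_rot: [2.297, 2.142, 0.0]
ft_force: [0.6, -0.2, -0.1]
width: 0.0324
gripper_force: 0.0
time: 31.92
tcp_pos: [0.4435, -0.0222, 0.118]
tool_rot: [2.297, 2.141, 0.002]
ft_force: [4.8, 0.4, -1.5]
width: 0.0104
gripper_force: 30.0
```

```bash
python3 -m jog '[[0,0.05,-0.75,0,0,0,-1],[0,0.11,-0.74,0,0,0,-1]]'; python3 -m jog '[[0,0.175,-0.73,0,0,0,-1],[0,0.24,-0.71,0,0,0,-1],[0,0.3,-0.69,0,0,0,-1]]'; python3 -m jog '[[0,0.36,-0.66,0,0,0,-1],[0,0.41,-0.63,0,0,0,-1],[0,0.47,-0.59,0,0,0,-1],[0,0.52,-0.54,0,0,0,-1],[0,0,0,0,0,0,-1]]'; python3 st.py;  python3 - <<'E'
from h import *
for n in("scene","top"):
    im=eyes.snapshot(n); cv2.imwrite(f"pics/{n}6.png",im)
im=cv2.imread("pics/scene6.png");cv2.imwrite("pics/s6.png",cv2.resize(im[160:320,200:440],(800,533)))
E
```

```text
time: 32.17
tcp_pos: [0.4468, -0.0225, 0.148]
tool_rot: [2.297, 2.141, 0.002]
ft_force: [8.1, 1.0, -4.6]
width: 0.0106
gripper_force: 30.4
time: 32.55
tcp_pos: [0.4618, -0.0236, 0.1906]
tool_rot: [2.296, 2.14, 0.004]
ft_force: [16.0, -1.2, -10.9]
width: 0.0106
gripper_force: 30.8
time: 33.17
tcp_pos: [0.4977, -0.0263, 0.2367]
tool_rot: [2.297, 2.141, 0.003]
ft_force: [19.5, -2.6, -24.6]
width: 0.0102
gripper_force: 31.6
33.17 [ 0.4977 -0.0263  0.2367] [[0.07, 0.998, 0.003], [0.998, -0.07, -0.0], [0.0, 0.003, -1.0]] [-0.29  0.31  1.48  0.    1.35 -0.22] [ 19.54  -2.61 -24.57] 0.0102 31.591446697711945
```

View pics/s6.png

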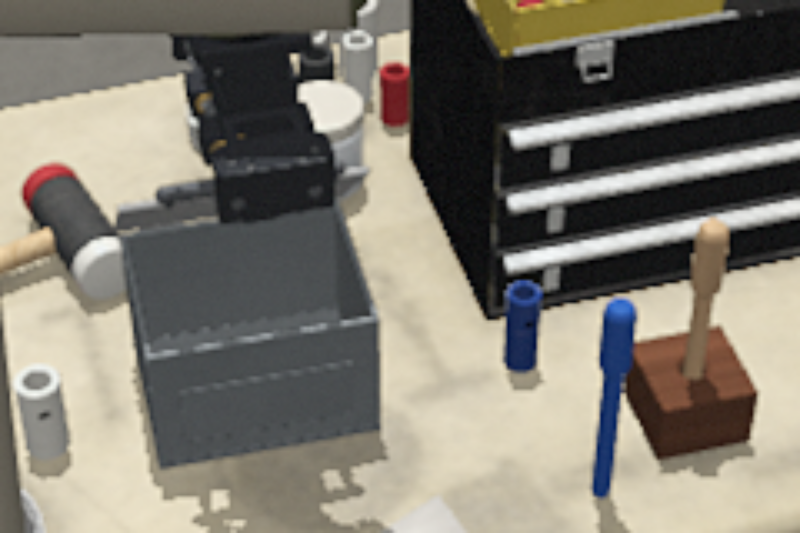

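```bash
python3 -m jog '[[0,0.1,0.1,0,0,0,-1],[0,0,0,0,0,0,-1],[0,0,0,0,0,0,-1]]'; python3 - <<'E'
from h import *
a=eyes.snapshot("scene"); b=eyes.snapshot("top")
cv2.imwrite("pics/c7.png",np.hstack([cv2.resize(a[190:260,220:320],(400,280)),cv2.resize(b[195:265,225:325],(400,280))]))
c=status.observe(); print(c["tcp_pos"].round(4))
h=np.array([.6145,-.0345,.11]); e=np.array([-.07,-.9976,0])  # hinge mid, right-hand dir
for ang in(40,45,50):
    t=np.radians(ang+1); m=np.array([h[0]-.172*np.cos(t)*.9976,h[1]+.172*np.cos(t)*.07,.11+.172*np.sin(t)])
    for s in(-.055,.055):
        p=m+e*s; u=proj("scene",p); v=proj("top",p); print(ang,s,"crop",((u-[220,190])*4).round(),((v-[225,195])*4+[400,0]).round())
E
```

```text
time: 33.65
tcp_pos: [0.4974, -0.0263, 0.2362]
tool_rot: [2.298, 2.142, -0.001]
ft_force: [3.4, -5.0, -8.0]
width: 0.0096
gripper_force: 30.2
[ 0.4974 -0.0262  0.2362]
40 -0.055 crop [124. 148.] [486. 182.]
40 0.055 crop [330. 114.] [684. 194.]
45 -0.055 crop [119. 119.] [485. 161.]
45 0.055 crop [325.  86.] [685. 173.]
50 -0.055 crop [114.  91.] [484. 138.]
50 0.055 crop [320.  59.] [685. 150.]
```

View pics/c7.png

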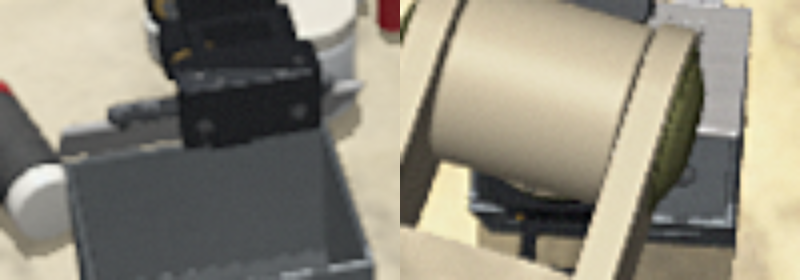

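The bar's left end is at about (114,118) in the crop, against a predicted (119,119) for 45°. I let it settle and check that it holds.

```bash
python3 -m jog '[[0,0,0,0,0,0,-1],[0,0,0,0,0,0,-1],[0,0,0,0,0,0,-1],[0,0,0,0,0,0,-1],[0,0,0,0,0,0,-1]]'; python3 -m jog '[[0,0,0,0,0,0,-1],[0,0,0,0,0,0,-1],[0,0,0,0,0,0,-1],[0,0,0,0,0,0,-1],[0,0,0,0,0,0,-1]]'; python3 - <<'E'
from h import *
a=eyes.snapshot("scene"); cv2.imwrite("pics/end.png",a); d=cv2.absdiff(a,cv2.imread("pics/scene6.png"))
print(d[200:250,225:260].mean(), d[215:300,360:430].mean())
E
```

```text
time: 34.38
tcp_pos: [0.4975, -0.0263, 0.2362]
tool_rot: [2.298, 2.142, -0.001]
ft_force: [4.3, -4.5, -8.4]
width: 0.0095
gripper_force: 30.2
time: 35.0
tcp_pos: [0.4975, -0.0263, 0.2362]
tool_rot: [2.298, 2.142, -0.0]
ft_force: [4.2, -4.1, -7.8]
width: 0.01
gripper_force: 30.2
1.5386666666666666 1.416750700280112
```

Pose, force and images are steady, so I hand the job in.

```bash
python3 -c "
from workcell import order; print(order.finish_job())"
```

```text
the job is handed in; nothing more can be done
None
```

I stirred the pellets (five of six clearly moved, all still in the tub when I last looked), put the rod back upright in its stand, and handed the job in with the gripper holding the lid at about 45°; the hand-in gave no verdict.

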